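Jack up the overhanging end of a tube beam

ROBOT

A 6-joint arm with a two-finger parallel gripper is mounted at the origin on the work surface. World frame = base frame: x ahead of the robot, y to its left, z up, the work surface at z = 0. Lengths are in m, angles in rad, forces in N, time in s.
With the tool pointing down it reaches from about 0.425 to 0.925 m from the base axis. Payload 12.5 kg.
Tool frame: the origin (TCP) lies between the finger pads; the fingertips stand 25 mm ahead of it and the grasp point (between the pads) lies 6 mm ahead of it; x points along the fingers, z is the direction in which the jaws open and shut, and the axes are right-handed (so a half turn about x gives the same grasp; the last joint's range is limited). The gripper opens to 85 mm and grips with 20 to 120 N. Pads are 22 mm wide; open, the fingers measure 114 mm over their backs; the gripper's body (76 mm by 85 mm) begins 54 mm behind the grasp point. The pads swing forward as they close: fully open they stand 13 mm farther back than shut.
Start: joints at [1.143, 0.491, 1.559, -0, 1.092, -0.106], TCP at [0.198, 0.593, 0.256] pointing down, gripper open.
Joint ranges: [-3.1, 3.1], [-0.84, 2.19], [0.05, 2.79], [-1.13, 4.28], [0.06, 2.93], [-2.69, 2.69]. Speed limits (rad/s): [2.22, 2.22, 2.79, 3.14, 3.14, 3.14].

INTERFACE

Orientations are given as a rotation vector (axis times angle).
In Python, from rig import observe, snapshot, calibration, sign_off gives the robot as it stands.
- The arm moves only by the shell command python3 -m creep 'ROWS' [OPENING]. ROWS is JSON, a list of rows, each a list of 4 numbers: the shift along the tool's x, y, z in mm, then the turn about the tool's x in rad. A call has 1 to 10 rows; each row shifts and turns the commanded pose from where the row before left it, along the tool's axes as they then stand; what a row does not reach is not made up. A row lasts 1/8 s, in which the tool goes at most 62.5 mm and 10.7 degrees, less where a joint would pass 70% of its speed; a pose out of reach is approached as far as the arm can. A call with a gripper value outside its range is refused whole. OPENING is the closure, from -1 (fully open) to 1 (shut), so that 0 is half open, set as the call begins (- or left out, the last holds). The fingers move at their own pace and stop on an object; the grip force is fixed at half the most. Time passes only in rows, so rows that do not move let the fingers close. It gives the time, the measured TCP pose, the force and the opening at its end, in the units of the state.
- observe(): the state, without advancing time (a new reading comes with each control period).
- snapshot(name): name is "side" or "top"; returns (picture, depth): 480x640x3 uint8, red, green, blue; 480x640 float32, m along the optical axis (not along the pixel's ray), 0 where there is no reading.
- calibration(name): a dict with "vfov" (degrees; the focal length in pixels is half the picture's height over the tangent of half this angle, whatever the lens; pixels are square), "cx", "cy" (the principal point, pixels), "R" (3x3) and "t" (3): a world point X has camera coordinates R X + t. Camera axes: x right, y down, z forward; pixel columns grow to the right and rows downward; lengths in m; the calibration is good to about 2 mm. A picture is of the moment at which its call begins. calibration takes no time and is no camera call.
- sign_off(): hands the job in, once; it reports no verdict.
The state is a dict: "time_s": time; "joint_pos": joint angles; "joint_velocities": joint speeds; "effort": joint torques, N m; "eef_pos": TCP position; "orientation": TCP orientation; "ft_force": force on the tool from outside, world axes, zero at the start; "moment": the same for the moment, N m; "width": finger opening in m.
Only numpy, scipy, OpenCV 4.12 (cv2) and the standard library are available. Lean on these libraries where they do the work, as an engineer would, in place of code of your own. Each camera call takes 0.05 s, during which the arm holds its last target.

TASK

One end of the square tube beam sticks out unsupported from its pedestal. Turn the T-shaped knob of the screw jack standing under that free end clockwise (seen from above) until the jack's platform really touches the underside of the beam and just begins to carry it: a few millimetres of lift are fine, more than a centimetre is too much. Then let go of the knob.

Things in the scene. Friction and masses are not known exactly. Their poses are not given: they have to be found in the camera images.
- knob_grip (a point): Centre of the black T-knob bar of the jack under the beam (an identical spare jack has nothing above it). Bar 64 mm long (own x), 14 mm wide (own y), 26 mm tall (13 mm above and below this point), on a thin upright stem; z is the turning axis. The jack's gear case lies 38 mm below. The axis is 155 mm from the platform's middle, on the robot's side; the bar points to the platform at first.
- knob (a joint): Angle of that knob in rad: 0 at the start, growing clockwise seen from above, at most 2.0. Each radian raises the platform 18 mm. About 0.2 N m turns it, and it stays where it is left.
- platform: The jack's square aluminium platform, 80 x 80 x 10 mm; the origin is the centre of its top face. It only moves up and down, with the knob; it starts 6 to 15 mm below the beam.
- beam: Loose aluminium tube beam, 50 x 50 mm square, 340 mm long (own y), with a heavy flange at its far (+y) end; 0.9 kg. Origin: on the tube's underside, about above the platform's middle, 60 mm from the free end; z up. It rests in a pedestal's saddle, middle 210 mm along +y. The end is lifted with about 3 N and comes up with the platform once they touch.

How it is judged:
At the end, for the whole second after the job is handed in: The platform, raised by its knob (turned by more than 0.2 rad), touches the beam's underside (more than 0.3 N), the beam's end is less than 15 mm from where it was, the beam is within 0.12 rad of level and at rest (contact force between platform and beam above 0.3 N and distance of beam from where it was at the start of the episode below 0.015 m and value of joint knob above 0.2 rad and angle between beam's own z axis and vertical below 0.12 rad and linear speed of beam below 0.01 m/s).
It fails at once if the beam's end lifted or knocked more than 30 mm from its place (distance of beam from where it was at the start of the episode above 0.03 m).
It also fails if it takes over 29 s, if anything falls off the work surface, if the arm or the gripper's body presses on something with over 40 N, if the wrist force passes 120 N, or if a joint passes its speed limit or range.

## Working session

There is one attempt and no reset: what is moved stays moved. The work goes in short steps, Python scripts to look and compute and a shell command to move; the robot and the scene stay as the last step left them, time stands still between calls to the robot, and variables do not carry over. Pictures are saved under pics/ and viewed, and the job is handed in when it is done.

```bash
mkdir -p pics; python3 - <<'E'
from rig import *
import cv2,numpy as np
s=observe();print({k:np.round(v,3) for k,v in s.items()})
for n in("side","top"):
    p,d=snapshot(n);cv2.imwrite(f"pics/{n}0.png",p[:,:,::-1]);np.save(f"{n}0.npy",d);c=calibration(n);print(n,c)
E
```

```text
{'time_s': np.float64(0.0), 'joint_pos': array([ 1.143,  0.492,  1.559, -0.   ,  1.092, -0.106]), 'joint_velocities': array([-0.003, -0.001, -0.   , -0.   ,  0.001,  0.   ]), 'effort': array([ 1.0000e-03, -6.1843e+01, -2.6159e+01, -0.0000e+00,  4.0000e-03,
       -0.0000e+00]), 'eef_pos': array([0.198, 0.593, 0.256]), 'orientation': array([-0.97 ,  1.345,  0.969]), 'ft_force': array([-0.346, -0.231, -0.434]), 'moment': array([-0.032,  0.024, -0.003]), 'width': np.float64(0.086)}
side {'vfov': 53.52858456866894, 'cx': 317.1574187770148, 'cy': 242.84170858501693, 'R': array([[-0.95204751, -0.30587036, -0.00698996],
       [-0.17919858,  0.57599742, -0.79756808],
       [ 0.24797863, -0.75807011, -0.60318845]]), 't': array([0.55601604, 0.21032922, 0.63080742])}
top {'vfov': 50.968364209848055, 'cx': 321.64065147338493, 'cy': 238.98766010942705, 'R': array([[ 0.13321389, -0.99108417,  0.00249335],
       [-0.96498953, -0.13027916, -0.22764567],
       [ 0.22594085,  0.02791951, -0.97374084]]), 't': array([-0.08178843,  0.59708753,  0.83878237])}
```

View pics/side0.png

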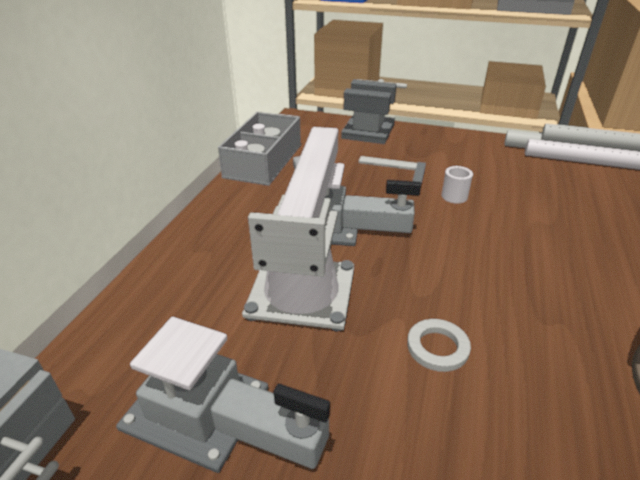

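View pics/top0.png

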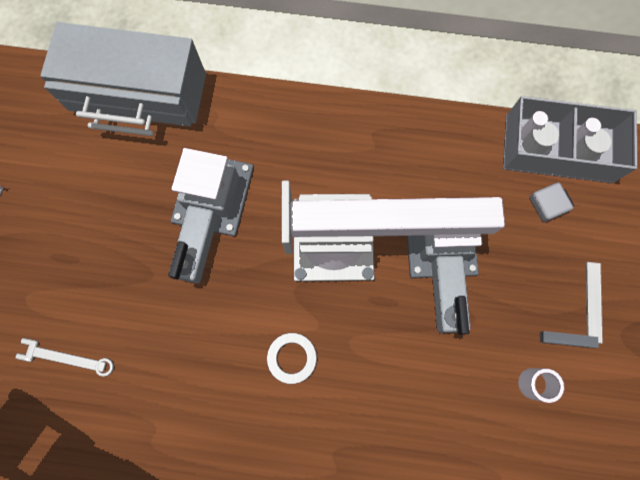

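The jack under the beam has its knob at about (461,315) in the top view and (403,187) in the side view. The spare's knob is at (178,260) and (302,402). Next I measure the knob, the beam's underside and the platform.

```bash
cat > h.py <<'E'
from rig import *
import cv2,numpy as np
def back(n,u,v,d):
    c=calibration(n);f=240/np.tan(np.radians(c["vfov"]/2))
    X=np.stack([(u-c["cx"])/f*d,(v-c["cy"])/f*d,d],-1)
    return (X-c["t"])@np.asarray(c["R"])
def proj(n,X):
    c=calibration(n);f=240/np.tan(np.radians(c["vfov"]/2));Y=c["R"]@np.asarray(X)+c["t"]
    return c["cx"]+f*Y[0]/Y[2],c["cy"]+f*Y[1]/Y[2]
def blob(n,p,d,box,thr=55):
    x0,y0,x1,y1=box
    m=np.zeros(p.shape[:2],bool);m[y0:y1,x0:x1]=(p[y0:y1,x0:x1].max(2)<thr)
    k,l,st,ce=cv2.connectedComponentsWithStats(m.astype(np.uint8))
    m=l==1+np.argmax(st[1:,4]);v,u=np.nonzero(m);dd=d[v,u];ok=dd>0
    return m,back(n,u[ok],v[ok],dd[ok])
E
python3 - <<'E'
from h import *
for n,box in(("top",(445,285,480,340)),("side",(380,175,425,200))):
    p=cv2.imread(f"pics/{n}0.png");d=np.load(f"{n}0.npy")
    m,P=blob(n,p,d,box);print(n,m.sum(),np.percentile(P,[2,10,50,90,98],axis=0).round(4).tolist())
    zt=np.percentile(P[:,2],95);T=P[P[:,2]>zt-.006];print(" top face",len(T),T.mean(0))
    r=cv2.minAreaRect((T[:,:2]*1000).astype(np.float32));print(r,cv2.boxPoints(r).round(1).tolist())
p=cv2.imread("pics/top0.png");d=np.load("top0.npy")
for u,v in((310,215),(400,215),(490,215),(445,240),(475,240),(455,290),(450,270)): print(u,v,back("top",np.array(u),np.array(v),d[v,u]).round(4))
p,d=cv2.imread("pics/side0.png"),np.load("side0.npy")
cv2.imwrite("pics/crop1.png",cv2.resize(p[110:260,230:440],None,fx=3.5,fy=3.5,interpolation=2))
p=cv2.imread("pics/top0.png");cv2.imwrite("pics/crop2.png",cv2.resize(p[180:350,390:540],None,fx=3.5,fy=3.5,interpolation=2))
E
```

```text
top 160 [[0.4666, -0.2763, 0.0014], [0.4708, -0.2511, 0.0913], [0.4925, -0.2468, 0.1035], [0.5182, -0.2425, 0.1103], [0.5232, -0.2415, 0.112]]
 top face 69 [ 0.49413931 -0.24689521  0.10908466]
((495.05609130859375, -246.77842712402344), (59.915122985839844, 7.199777126312256), 15.237089157104492) [[465.20001220703125, -251.1999969482422], [467.1000061035156, -258.1000061035156], [524.9000244140625, -242.39999389648438], [523.0, -235.39999389648438]]
side 314 [[0.4678, -0.2526, 0.0892], [0.4725, -0.2511, 0.0912], [0.4961, -0.2468, 0.0995], [0.5193, -0.2427, 0.1072], [0.5242, -0.2415, 0.109]]
 top face 110 [ 0.49604564 -0.24677052  0.10582262]
((496.5828857421875, -247.0200653076172), (58.381431579589844, 7.8961968421936035), 11.030277252197266) [[467.20001220703125, -248.6999969482422], [468.70001220703125, -256.5], [526.0, -245.3000030517578], [524.5, -237.60000610351562]]
310 215 [0.6121 0.0188 0.1845]
400 215 [ 0.6312 -0.1226  0.1846]
490 215 [ 0.6504 -0.2642  0.1843]
445 240 [ 0.617  -0.2107  0.1204]
475 240 [ 0.6237 -0.261   0.121 ]
455 290 [ 0.544  -0.2487  0.0604]
450 270 [ 0.5786 -0.2369  0.0613]
```

View pics/crop2.png

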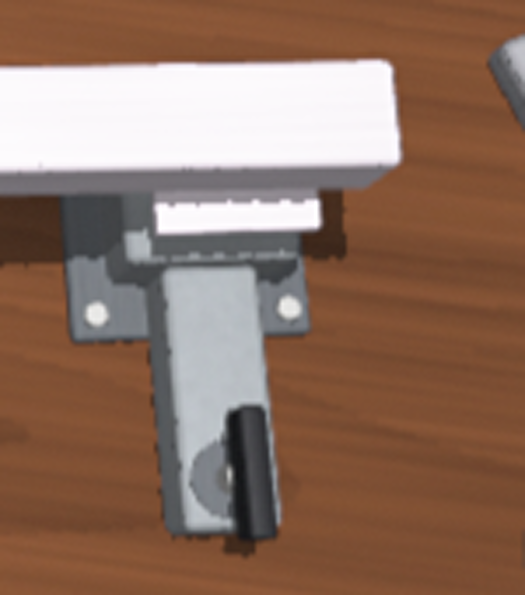

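View pics/crop1.png

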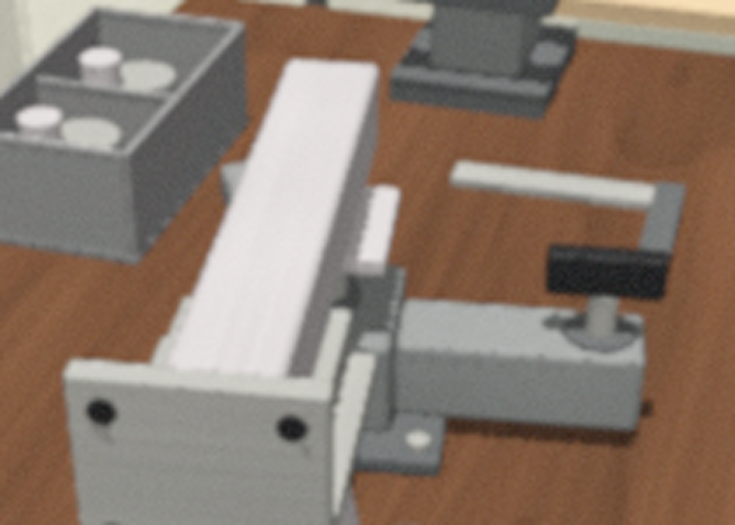

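The knob's centre is near (0.4955, −0.247, 0.0985). The gap is about 14 mm, so contact should come at about 0.78 rad. Now I work out the tool axes and shifts.

```bash
cat >> h.py <<'E'
from scipy.spatial.transform import Rotation as Rot
def tool(goal=(0.4955,-0.247,0.105),bar=10.):
    s=observe();R=Rot.from_rotvec(s["orientation"]).as_matrix()
    print("t",round(float(s["time_s"]),2),"tcp",s["eef_pos"].round(4),"F",s["ft_force"].round(1),"M",s["moment"].round(2),"w",round(float(s["width"]),4),"q",s["joint_pos"].round(2))
    print("x",R[:,0].round(3),"jaw yaw",round(np.degrees(np.arctan2(R[1,2],R[0,2])),1),"to goal, tool mm",((np.array(goal)-s["eef_pos"])@R*1000).round(1))
    return s,R
E
python3 - <<'E'
from h import *
s,R=tool(); print(R.round(3))
tool((.45,.1,.256))
for n,box in(("top",(445,285,480,340)),("side",(380,175,425,200))):
    p=cv2.imread(f"pics/{n}0.png");d=np.load(f"{n}0.npy")
    m,P=blob(n,p,d,box);P=P[P[:,2]>.085]
    q=cv2.fitLine((P[:,:2]).astype(np.float32),cv2.DIST_HUBER,0,.001,.001).ravel();print(n,q,np.degrees(np.arctan(q[1]/q[0])), (P.max(0)+P.min(0))/2)
E
```

```text
t 0.1 tcp [0.1976 0.5928 0.2558] F [ 0.6 -1.   0.8] M [-0.06  0.   -0.02] w 0.0853 q [ 1.14  0.49  1.56  0.    1.09 -0.11]
x [-0.    -0.001 -1.   ] jaw yaw 71.6 to goal, tool mm [ 151.4 -548.2 -702.3]
[[-0.    -0.949  0.316]
 [-0.001  0.316  0.949]
 [-1.     0.    -0.001]]
t 0.1 tcp [0.1976 0.5928 0.2558] F [ 0.6 -1.   0.8] M [-0.06  0.   -0.02] w 0.0853 q [ 1.14  0.49  1.56  0.    1.09 -0.11]
x [-0.    -0.001 -1.   ] jaw yaw 71.6 to goal, tool mm [ 1.000e-01 -3.953e+02 -3.876e+02]
top [ 0.9859943   0.16677897  0.4905317  -0.24706838] 9.600594 [ 0.49560291 -0.24922326  0.10070211]
side [ 0.98589176  0.16738401  0.49584645 -0.24685796] 9.635755 [ 0.49572995 -0.24666377  0.09982702]
```

```bash
python3 - <<'E'
from h import *
for n in("top","side"):
    c=calibration(n);print(n,"cam at",(-np.asarray(c["R"]).T@c["t"]).round(2))
a=np.radians(9.6);ex=np.array([np.cos(a),np.sin(a)]);ey=np.array([-ex[1],ex[0]])
for n,(x0,y0,x1,y1) in(("top",(440,280,485,345)),("side",(375,170,430,205))):
    p=cv2.imread(f"pics/{n}0.png");d=np.load(f"{n}0.npy")
    v,u=np.mgrid[y0:y1,x0:x1];v=v.ravel();u=u.ravel();P=back(n,u,v,d[v,u])
    k=(P[:,2]>.085)&(P[:,2]<.12);P=P[k];q=(P[:,:2]-[.4955,-.247])
    A=q@ex*1000;B=q@ey*1000
    print(n,k.sum(),"x",np.percentile(A,[1,50,99]).round(1),"y",np.percentile(B,[1,5,50,95,99]).round(1),"z",np.percentile(P[:,2],[1,99]).round(4))
    t=P[:,2]>.107;print(" top y",t.sum(),np.percentile(B[t],[1,5,50,95,99]).round(1),"x",np.percentile(A[t],[1,99]).round(1))
E
```

```text
top cam at [ 0.4  -0.03  0.95]
side cam at [0.41 0.53 0.55]
top 447 x [-29.7   1.   32.6] y [-12.1 -11.2  -2.5   1.4   1.8] z [0.0875 0.1146]
 top y 333 [-12.2 -11.5  -4.9   0.9   1.5] x [-29.8  32.8]
side 518 x [-31.4  -0.3  31.2] y [-11.   -8.   -0.4   2.1   2.7] z [0.087  0.1135]
 top y 188 [-12.  -10.2  -1.7   1.2   2.3] x [-31.5  30.6]
```

```bash
python3 -m creep '[[0,-45,-40,0],[0,-45,-40,0],[0,-45,-40,0],[0,-45,-40,0],[0,-40,-40,0],[0,-40,-40,0],[0,-40,-40,0],[0,-40,-40,0],[0,-35,-40,0],[0,-20,-28,0]]'
```

```text
time_s: 1.35
eef_pos: [0.4503, 0.0979, 0.2561]
orientation: [-0.968, 1.345, 0.968]
ft_force: [-0.7, 0.7, 0.8]
width: 0.0859
```

```bash
python3 -m creep '[[0,0,0,-0.163],[0,0,0,-0.163],[0,0,0,-0.163],[0,0,0,0]]'; python3 -c "
from h import *
tool((.497,-.2517,.17))"
```

```text
time_s: 1.85
eef_pos: [0.4496, 0.0999, 0.2562]
orientation: [-1.33, 1.126, 1.331]
ft_force: [0.3, -1.2, 0.1]
width: 0.0859
t 1.85 tcp [0.4496 0.0999 0.2562] F [ 0.3 -1.2  0.1] M [-0.01  0.02 -0.01] w 0.0859 q [ 0.08  0.26  1.94  0.    0.94 -1.66]
x [-0.  0. -1.] jaw yaw 99.5 to goal, tool mm [  86.1   11.3 -354.6]
```

```bash
python3 -m creep '[[0,2,-55,0],[0,2,-55,0],[0,2,-55,0],[0,2,-55,0],[0,2,-55,0],[15,1,-55,0],[45,0,-24,0],[26,0,0,0],[0,0,0,0]]'; python3 - <<'E'
from h import *
tool((.497,-.2517,.105))
p,d=snapshot("side");cv2.imwrite("pics/side1.png",p[:,:,::-1])
E
```

```text
time_s: 2.98
eef_pos: [0.497, -0.2507, 0.1685]
orientation: [-1.325, 1.128, 1.332]
ft_force: [-0.5, -0.2, 0.2]
width: 0.0857
t 2.98 tcp [ 0.497  -0.2507  0.1685] F [-0.5 -0.2  0.2] M [-0.04  0.02  0.01] w 0.0857 q [-0.59  0.5   1.82  0.    0.82 -2.32]
x [-0.003  0.002 -1.   ] jaw yaw 99.4 to goal, tool mm [63.5 -0.  -1.1]
```

View pics/side1.png

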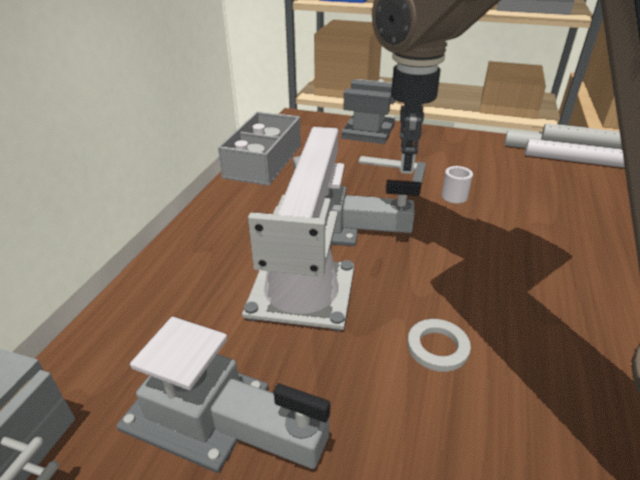

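The gripper at (408,165) stands straddling the knob bar at (403,187). Descending and closing.

```bash
python3 -m creep '[[20,0,-1,0],[20,0,0,0],[15,0,0,0],[8,0,0,0],[0,0,0,0]]' && python3 -c "
from h import *
tool((.497,-.2517,.105))"; python3 -m creep '[[0,0,0,0],[0,0,0,0],[0,0,0,0],[0,0,0,0],[0,0,0,0],[0,0,0,0]]' 1;  python3 - <<'E'
from h import *
tool((.497,-.2517,.105))
p,d=snapshot("side");cv2.imwrite("pics/side2.png",cv2.resize(p[110:260,230:440,::-1],None,fx=3.5,fy=3.5,interpolation=2))
p,d=snapshot("top");cv2.imwrite("pics/top2.png",p[:,:,::-1])
E
```

```text
time_s: 3.65
eef_pos: [0.498, -0.2519, 0.1074]
orientation: [-1.331, 1.125, 1.331]
ft_force: [0.3, -0.2, 0.2]
width: 0.0852
t 3.65 tcp [ 0.498  -0.2519  0.1074] F [ 0.3 -0.2  0.2] M [-0.05  0.06 -0.  ] w 0.0852 q [-0.59  0.59  1.86  0.    0.68 -2.32]
x [-0.  0. -1.] jaw yaw 99.6 to goal, tool mm [2.4 1.  0.3]
time_s: 4.4
eef_pos: [0.498, -0.2524, 0.1076]
orientation: [-1.332, 1.126, 1.33]
ft_force: [-2.1, -4.8, 5.1]
width: 0.0129
t 4.4 tcp [ 0.498  -0.2524  0.1076] F [-2.1 -4.8  5.1] M [-0.72  0.33  0.08] w 0.0129 q [-0.59  0.59  1.86 -0.    0.68 -2.33]
x [ 0.001 -0.001 -1.   ] jaw yaw 99.6 to goal, tool mm [2.6 0.9 0.9]
```

View pics/side2.png

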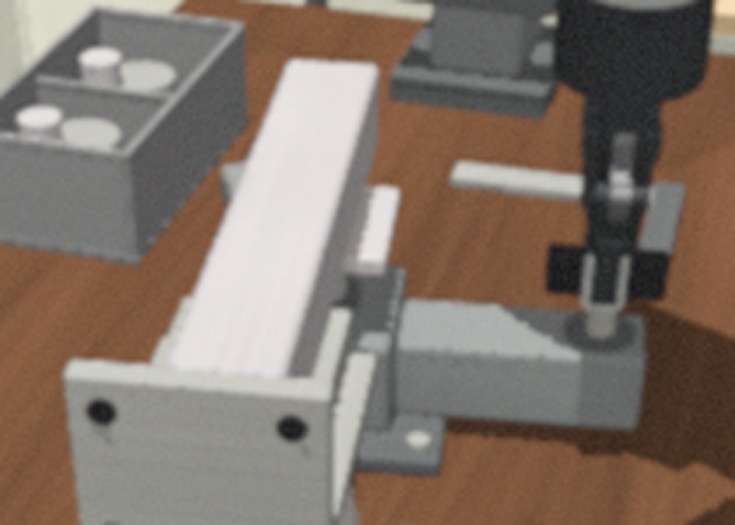

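View pics/top2.png

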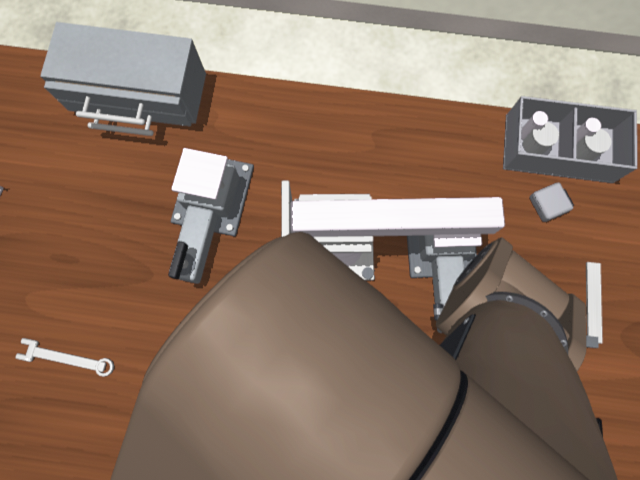

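The fingers grip the bar over its stem at about (603,285) in the crop. The width is 12.9 mm and the forces are small. The top view still shows the platform edge at (458,240). Turn by 0.6 rad first.

```bash
cat >> h.py <<'E'
def gap(tag):
    p,d=snapshot("top");cv2.imwrite(f"pics/t_{tag}.png",p[:,:,::-1])
    def reg(x0,x1,y0,y1):
        v,u=np.mgrid[y0:y1,x0:x1];v=v.ravel();u=u.ravel();dd=d[v,u];return back("top",u[dd>0],v[dd>0],dd[dd>0])
    E=reg(470,496,206,222)[:,2];F=reg(300,325,208,225)[:,2]
    P=reg(437,478,237,244);P=P[(P[:,2]>.1)]
    print("beam end top z",np.median(E).round(4),E.mean().round(5),"far",F.mean().round(5),"plat",np.median(P[:,2]).round(4),P[:,2].mean().round(5))
E
python3 -c "
from h import *
gap('a')"; python3 -m creep '[[0,0,0,0.1],[0,0,0,0.1],[0,0,0,0.1],[0,0,0,0.1],[0,0,0,0.1],[0,0,0,0.1],[0,0,0,0]]';python3 -c "
from h import *
tool();gap('b')"
```

```text
beam end top z 0.1846 0.18458 far 0.18483 plat 0.1208 0.12074
time_s: 5.42
eef_pos: [0.498, -0.253, 0.1076]
orientation: [-0.885, 1.384, 0.882]
ft_force: [-2.7, -9.6, 2.9]
width: 0.0132
t 5.42 tcp [ 0.498  -0.253   0.1076] F [-2.7 -9.6  2.9] M [-1.32  0.51 -0.11] w 0.0132 q [-0.59  0.59  1.86 -0.    0.68 -1.72]
x [ 0.001 -0.002 -1.   ] jaw yaw 65.1 to goal, tool mm [2.6 4.8 4.3]
beam end top z 0.1846 0.18458 far 0.18493 plat 0.1315 0.13155
```

The platform rose 10.8 mm, tracking the knob, and the beam is unmoved with about 3 mm still to go. Continue in smaller steps.

```bash
python3 -m creep '[[0,0,0,0.08],[0,0,0,0.08],[0,0,0,0.06],[0,0,0,0]]';python3 -c "
from h import *
tool();gap('c')"; python3 -m creep '[[0,0,0,0.08],[0,0,0,0]]';python3 -c "
from h import *
tool();gap('d')"
```

```text
time_s: 5.98
eef_pos: [0.498, -0.2531, 0.1076]
orientation: [-0.717, 1.45, 0.714]
ft_force: [-4.1, -10.7, 4.0]
width: 0.013
t 5.97 tcp [ 0.498  -0.2531  0.1076] F [ -4.1 -10.7   4. ] M [-1.59  0.65 -0.09] w 0.013 q [-0.59  0.59  1.86 -0.    0.68 -1.5 ]
x [ 0.001 -0.002 -1.   ] jaw yaw 52.5 to goal, tool mm [2.6 5.7 3.4]
beam end top z 0.1857 0.18575 far 0.18495 plat 0.1353 0.13517
time_s: 6.28
eef_pos: [0.4979, -0.2532, 0.1076]
orientation: [-0.655, 1.47, 0.652]
ft_force: [-4.6, -11.8, 4.3]
width: 0.0133
t 6.28 tcp [ 0.4979 -0.2532  0.1076] F [ -4.6 -11.8   4.3] M [-1.68  0.66 -0.03] w 0.0133 q [-0.59  0.59  1.86 -0.    0.68 -1.42]
x [ 0.001 -0.002 -1.   ] jaw yaw 47.9 to goal, tool mm [2.6 5.9 3. ]
beam end top z 0.1875 0.18752 far 0.18505 plat 0.1367 0.13642
```

The beam end has risen about 2.9 mm with the platform, so it is carrying it. Let go and rise.

```bash
python3 -m creep '[[0,0,0,0],[0,0,0,0],[0,0,0,0],[0,0,0,0],[0,0,0,0],[0,0,0,0]]' -1;python3 -c "
from h import *
tool();gap('e')"; python3 -m creep '[[-15,0,0,0],[-25,0,0,0],[-25,0,0,0],[-25,0,0,0],[0,0,0,0],[0,0,0,0]]'; python3 - <<'E'
from h import *
tool();gap('f')
p,d=snapshot("side");cv2.imwrite("pics/side3.png",cv2.resize(p[110:260,230:440,::-1],None,fx=3.5,fy=3.5,interpolation=2))
E
```

```text
time_s: 7.08
eef_pos: [0.4979, -0.2519, 0.1073]
orientation: [-0.654, 1.47, 0.655]
ft_force: [-0.2, 0.8, 0.8]
width: 0.0853
t 7.08 tcp [ 0.4979 -0.2519  0.1073] F [-0.2  0.8  0.8] M [-0.03  0.01 -0.03] w 0.0853 q [-0.59  0.59  1.86  0.    0.68 -1.42]
x [ 0.  0. -1.] jaw yaw 48.0 to goal, tool mm [2.3 5.1 2. ]
beam end top z 0.1876 0.18765 far 0.18508 plat 0.1368 0.13668
time_s: 7.88
eef_pos: [0.4977, -0.2518, 0.1972]
orientation: [-0.654, 1.47, 0.655]
ft_force: [-0.2, 0.7, 0.7]
width: 0.0857
t 7.88 tcp [ 0.4977 -0.2518  0.1972] F [-0.2  0.7  0.7] M [-0.04  0.03 -0.  ] w 0.0857 q [-0.59  0.47  1.79  0.    0.88 -1.42]
x [-0.  0. -1.] jaw yaw 48.0 to goal, tool mm [92.2  4.8  2.1]
beam end top z 0.1876 0.18755 far 0.18497 plat 0.1366 0.13644
```

View pics/side3.png

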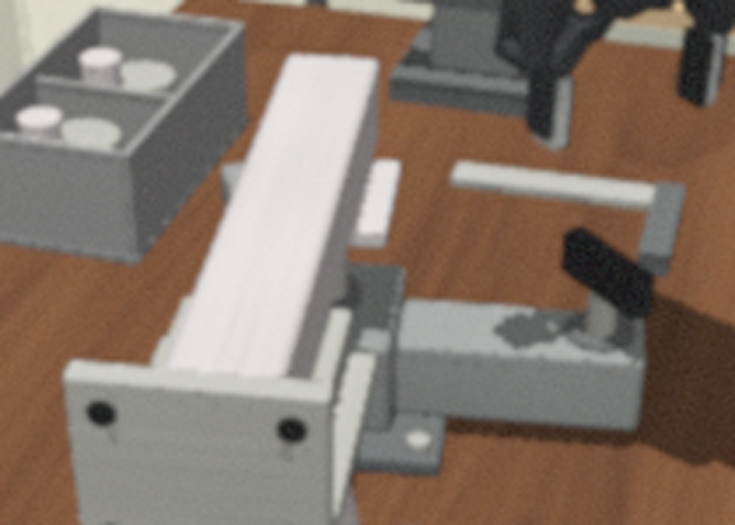

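The knob stands turned at about (608,272) in the crop and the gripper is clear of it. The platform at (378,200) is up against the beam, and the lift held after release.

```bash
python3 -c "
from rig import *
print(sign_off())"
```

```text
the job is handed in; nothing more can be done
None
```

I gripped the T-knob of the jack under the beam, turned it about 0.9 rad clockwise, let go, rose clear and handed the job in at about 8 s.

- **Lift:** after release, the top camera's depth showed the platform up about 16 mm in all. The beam's free end was up about 3 mm and its far end within 0.2 mm of where it was, so the tilt is about 0.01 rad.
- **After letting go:** the readings stayed the same to within 0.3 mm across release and retreat. The force on the tool was back to about zero.
- **Contact:** I inferred contact between platform and beam from the beam rising together with the platform; there was no direct reading of that force. The platform's measured top (136.6 mm) is about 1 mm below the beam's underside worked out from its top face (137.6 mm). That is within the cameras' 2 mm calibration error.
- **Forces:** the readings I took on the tool stayed below about 14 N.

No check failed.

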